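# Turn the hot weld coupon over onto the copper slab

## Task

The freshly welded test coupon is too hot to pick up, so turn it over with the fingertips, without gripping it or lifting it clear: push it up against the near edge of the copper slab and go on pushing until it tips up on its edge there and flops over onto the slab, weld cap down. Then push it further on until all of it lies flat on the slab with nothing hanging over the edge, and take the hand away. Leave everything else on the bench and the slab where it is.

Things in the scene. Friction and masses are not known exactly. Their poses are not given: they have to be found in the camera images.
- slab: Copper backing slab screwed to the bench (flush screw heads at its corners), 140 mm deep (x) x 340 mm wide (y) x 12 mm thick. Origin: centre of its underside, on the bench. Its x axis points away from the robot across the slab (turned up to 0.33 rad), z up; its near edge, the straight 12 mm step against which the coupon is tipped, is the line x = -70 mm of this frame.
- slab_edge (a point): Middle of the slab's near edge, on its top arris, 12 mm above the bench; same axes as the slab.
- coupon: Butt-welded steel test coupon: flat plate 80 (x) x 110 (y) x 8 mm, about 0.55 kg, loose; starts flat on the bench on the robot's side of the slab, 30 to 60 mm short of it, turned up to 0.3 rad from the slab. Origin: centre of the plate. z: out of the cap face (broad rippled bead, blue tint), up at the start; x: to the edge facing the slab. Other face plain grey, thin bead; both faces flat.
- coupon_far_edge (a point): Middle of the coupon's edge that faces the slab at the start, half-way through the thickness (coupon x = +40 mm): the edge on which it tips. Friction is ordinary (about 0.4 to 0.9): with this edge against the slab, the opposite edge can be raised by pressing fingertips on it (10 to 20 N) and moving up and forward.
- coupon_far_left (a point): Corner of the coupon at x = 40, y = 55 mm of its frame, half-way through the thickness.
- coupon_far_right (a point): Corner of the coupon at x = 40, y = -55 mm of its frame, half-way through the thickness.
- coupon_near_left (a point): Corner of the coupon at x = -40, y = 55 mm of its frame, half-way through the thickness.
- coupon_near_right (a point): Corner of the coupon at x = -40, y = -55 mm of its frame, half-way through the thickness.
- magnet: Bystander, leave alone: red magnetic welding square, 98 x 18 x 75 mm; stands on one end of the slab, its 90 mm foot along the slab's x. Origin: centre of its foot.
- tube: Bystander, leave alone: offcut of square steel tube standing on end, 40 x 40 x 60 mm; stands on the other end of the slab. Origin: centre of its foot.
- hammer: Bystander, leave alone: chipping hammer with a coiled handle lying flat, 280 mm long, head 125 mm across, 26 mm high; on the bench to one side of the coupon. Origin: centre of its length, on the bench.
- brush: Bystander, leave alone: wire brush with wooden handle, 260 x 26 x 37 mm; on the bench to the other side of the coupon. Origin: centre of its length, on the bench.
- tin: Bystander, leave alone: blue round tin with a black lid, 72 mm across, 55 mm high; on the bench by one end of the slab. Origin: centre of its underside.
- pliers: Bystander, leave alone: locking pliers lying flat, 185 mm long, 50 mm across, 22 mm high; on the bench by the other end of the slab. Origin: near its middle, on the bench.
Not all that is in view belongs to the job. Leave any green look-alike of the coupon alone.

How it is judged:
On the way:
1. the coupon is tipped up on its edge against the slab's near edge (angle between coupon's own z axis and vertical between 1 and 2 rad and x of coupon_far_edge in the frame of slab between -0.095 and -0.05 m and height (world z) of coupon_far_edge below 0.03 m).
At the end, for the whole second after the job is handed in: the coupon lies flat and still on the slab, cap face down (within 0.08 rad), all four corners within the slab's outline (3 mm tolerance) (angle between coupon's own z axis and vertical above 3.06 rad and x of coupon_far_left in the frame of slab between -0.073 and 0.073 m and y of coupon_far_left in the frame of slab between -0.173 and 0.173 m and x of coupon_far_right in the frame of slab between -0.073 and 0.073 m and y of coupon_far_right in the frame of slab between -0.173 and 0.173 m and x of coupon_near_left in the frame of slab between -0.073 and 0.073 m and y of coupon_near_left in the frame of slab between -0.173 and 0.173 m and x of coupon_near_right in the frame of slab between -0.073 and 0.073 m and y of coupon_near_right in the frame of slab between -0.173 and 0.173 m and height (world z) of coupon between 0.012 and 0.02 m and linear speed of coupon below 0.01 m/s); the robot touches nothing.
It fails at once if the coupon is lifted clear: the edge it should tip on rises more than 40 mm above the bench, or its middle above 75 mm (height (world z) of coupon_far_edge above 0.04 m or height (world z) of coupon above 0.075 m).
It fails at once if a bystander is pushed more than 20 mm or knocked over (magnet, tube) (distance of any of magnet, tube from where it was at the start of the episode above 0.02 m or angle between any of magnet, tube's own z axis and vertical above 0.35 rad).
It fails at once if a bystander is pushed more than 20 mm or knocked over (hammer, brush) (distance of any of hammer, brush from where it was at the start of the episode above 0.02 m or angle between any of hammer, brush's own z axis and vertical above 0.35 rad).
It fails at once if a bystander is pushed more than 20 mm or knocked over (tin, pliers) (distance of any of tin, pliers from where it was at the start of the episode above 0.02 m or angle between any of tin, pliers's own z axis and vertical above 0.35 rad).
It also fails if it takes over 64 s, if anything falls off the work surface, if the arm or the gripper's body presses on something with over 40 N, if the wrist force passes 120 N, or if a joint passes its speed limit or range.

## Robot

A 6-joint arm with a two-finger parallel gripper is mounted at the origin on the work surface. World frame = base frame: x ahead of the robot, y to its left, z up, the work surface at z = 0. Lengths are in m, angles in rad, forces in N, time in s.
With the tool pointing down it reaches from about 0.35 to 0.775 m from the base axis. Payload 5.5 kg.
Tool frame: the origin (TCP) lies on the centre line of the jaws, within the pads' length; the fingertips stand 17 mm ahead of it and the grasp point (between the pads) lies 2 mm behind it; z points along the fingers, y is the direction in which the jaws open and shut (so a half turn about z gives the same grasp; the last joint's range is limited). The gripper opens to 85 mm and grips with 20 to 120 N. Pads are 22 mm wide; open, the fingers measure 114 mm over their backs; the gripper's body (76 mm by 85 mm) begins 54 mm behind the grasp point. The pads swing forward as they close: fully open they stand 13 mm farther back than shut.
Start: joints at [-0.14, 0.313, 0.046, 1.304, 0, 1.431], TCP at [0.575, -0, 0.248] pointing down, gripper open.
Joint ranges: [-2.76, 2.76], [-0.86, 1.69], [-1.03, 1.26], [-2.2, 2.34], [-1.47, 1.5], [-3.14, 3.14]. Speed limits (rad/s): [2.57, 2.57, 3.14, 3.14, 3.14, 3.14].

## Interface

Orientations are given as a unit quaternion [w, x, y, z].
In Python, from workcell import env gives the robot as it stands.
- The arm moves only by the tool servo_tool, never from a script. Its argument "increments" is a list of rows, each an object of numbers: "claw": the closure, from 0 (fully open) to 1 (shut); "x", "y", "z": the shift along the world's x, y, z in units of 25 mm (1.0 is 25 mm); "ax", "ay", "az": the turn, a rotation vector about the world's x, y, z in units of 8 degrees (1.0 is 8 degrees). A call has 1 to 5 rows; each row shifts and turns the commanded pose from where the row before left it; what a row does not reach is not made up. A row lasts 1/10 s, in which the tool goes at most 50 mm and 8.59 degrees, less where a joint would pass 70% of its speed; a pose out of reach is approached as far as the arm can. A call is refused whole if a number of a shift passes 1 or a number of a turn 1, either way. A call with a gripper value outside its range is refused whole. The fingers move at their own pace and stop on an object; "newtons" is the grip in N (left out, the last holds). Time passes only in rows, so rows that do not move let the fingers close. It gives the time, the measured TCP pose, the force and the opening at its end, in the units of the state.
- env.get_state(): the state, without advancing time (a new reading comes with each control period).
- env.read_camera(name): name is "scene" or "side" or "wrist"; returns the picture (480x640x3 uint8, red, green, blue); there is no depth.
- env.calibration(name): a dict with "K" (3x3 intrinsics, pixels), "world_to_cam" (4x4, takes a point from world to camera coordinates). Camera axes: x right, y down, z forward; pixel columns grow to the right and rows downward; lengths in m; the calibration is good to about 2 mm. A picture is of the moment at which its call begins: read the wrist's pose just before it. calibration takes no time and is no camera call; for the wrist camera it gives the pose at the moment of the call.
- env.hand_in(): hands the job in, once; it reports no verdict.
The state is a dict: "clock": time; "joint_pos": joint angles; "qvel": joint speeds; "tau": joint torques, N m; "tcp_pos": TCP position; "orientation": TCP orientation; "wrist_force": force on the tool from outside, world axes, zero at the start; "ft_torque": the same for the moment, N m; "finger_gap": finger opening in m.
Only numpy, scipy, OpenCV 4.12 (cv2) and the standard library are available. Lean on these libraries where they do the work, as an engineer would, in place of code of your own. Each camera call takes 0.05 s, during which the arm holds its last target.

## Working session

There is one attempt and no reset: what is moved stays moved. The work goes in short steps, Python scripts to look and compute and a tool call to move; the robot and the scene stay as the last step left them, time stands still between calls to the robot, and variables do not carry over. Pictures are saved under pics/ and viewed, and the job is handed in when it is done.

Besides the shell and the picture viewer there is one more tool, called after "Request:" as name(argument=value, ...) on one line, values as JSON. servo_tool: Moves the arm, as the interface text tells. Its arguments: {"type":"object","properties":{"increments":{"type":"array"},"newtons":{"type":"number"}},"required":["increments"]}

```bash
mkdir -p pics; ls; python3 - <<'E'
from workcell import env
import cv2
for n in ["scene","side","wrist"]:
    im=env.read_camera(n); cv2.imwrite(f"pics/{n}0.png",im[:,:,::-1])
    c=env.calibration(n); print(n,c["K"],c["world_to_cam"])
print(env.get_state())
E
```

```text
pics
scene [[612.00953467   0.         327.74580804]
 [  0.         612.00953467 245.4557632 ]
 [  0.           0.           1.        ]] [[-0.61980869  0.78457091  0.01690221  0.30629861]
 [ 0.55720449  0.45515214 -0.6945212  -0.31018701]
 [-0.5525942  -0.42105229 -0.71927368  1.59107833]
 [ 0.          0.          0.          1.        ]]
side [[510.83910911   0.         323.89216521]
 [  0.         510.83910911 236.31095812]
 [  0.           0.           1.        ]] [[ 0.95372757 -0.30038909 -0.01304294 -0.494538  ]
 [-0.23668483 -0.72330143 -0.64870281  0.19557626]
 [ 0.18542926  0.62177282 -0.76093005  0.94816607]
 [ 0.          0.          0.          1.        ]]
wrist [[377.37044686   0.         317.374569  ]
 [  0.         377.37044686 236.90361716]
 [  0.           0.           1.        ]] [[ 9.99999141e-01  2.81955376e-04 -1.27971843e-03 -5.74844287e-01]
 [ 6.40743053e-04 -9.57080858e-01  2.89820325e-01 -3.83139853e-02]
 [-1.14307761e-03 -2.89820896e-01 -9.57080217e-01  3.78894010e-01]
 [ 0.00000000e+00  0.00000000e+00  0.00000000e+00  1.00000000e+00]]
{'clock': 0.15, 'joint_pos': array([-1.39606219e-01,  3.13845275e-01,  4.52339885e-02,  1.30359629e+00,
        3.07608473e-06,  1.43122324e+00]), 'qvel': array([ 0.00025988, -0.00119021,  0.00457531,  0.00025342, -0.00040181,
       -0.00243638]), 'tau': array([ 1.76330479e-03, -4.81067133e+01,  2.98815805e+01,  1.39078675e-02,
       -1.10673584e-04, -5.56924022e-05]), 'tcp_pos': array([5.74640057e-01, 3.82548226e-05, 2.47601373e-01]), 'orientation': array([-5.64448940e-04,  7.07118320e-01,  7.07094890e-01, -4.23449363e-04]), 'wrist_force': array([-0.23214043,  0.68484362,  0.63940102]), 'ft_torque': array([ 0.00306995, -0.06514979, -0.02079714]), 'finger_gap': 0.08580351020035258}
```

View pics/scene0.png

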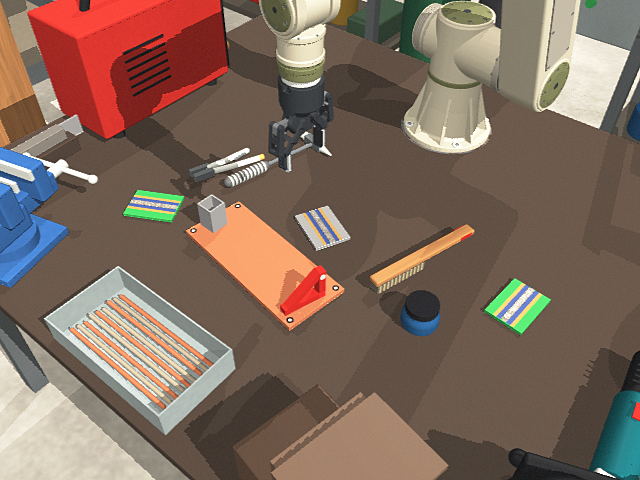

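View pics/side0.png

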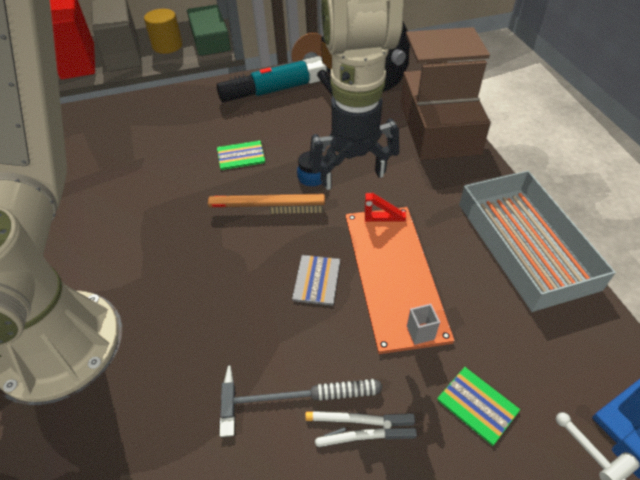

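View pics/wrist0.png

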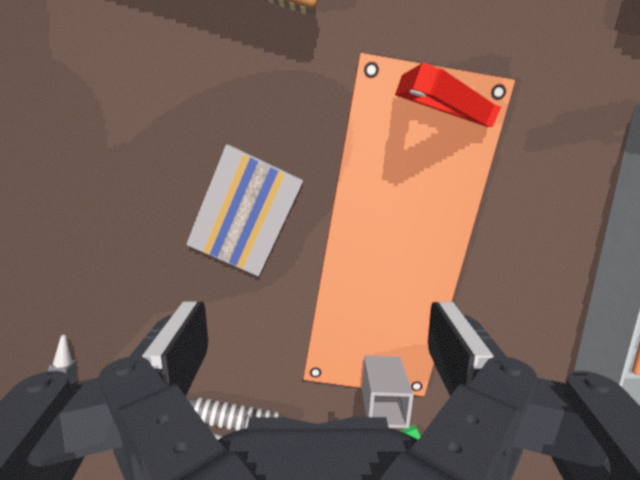

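The real coupon is the grey one (wrist px 245,210; side 317,280; scene 323,228). The green plates (scene 154,206 and 518,305) are the look-alikes. I'll confirm this in an enlarged crop and measure it.

```bash
cat > h.py <<'E'
import numpy as np, cv2
from workcell import env
def ray(cal,uv,z):
    K=np.array(cal["K"]);T=np.array(cal["world_to_cam"])
    d=np.linalg.inv(K)@np.array([uv[0],uv[1],1.]); R=T[:3,:3]; c=-R.T@T[:3,3]; d=R.T@d
    return c+d*(z-c[2])/d[2]
def proj(cal,p):
    K=np.array(cal["K"]);T=np.array(cal["world_to_cam"]); q=K@(T[:3,:3]@np.array(p)+T[:3,3]); return q[:2]/q[2]
def crop(src,dst,x0,y0,x1,y1,s):
    im=cv2.imread(src)[y0:y1,x0:x1]; cv2.imwrite(dst,cv2.resize(im,None,fx=s,fy=s,interpolation=cv2.INTER_CUBIC))
E
python3 - <<'E'
from h import *
crop("pics/wrist0.png","pics/w0c.png",170,40,530,400,1.66)
crop("pics/wrist0.png","pics/w0d.png",175,130,315,290,3.7)
c=env.calibration("wrist")
print("coupon");[print(ray(c,p,.008)) for p in [(228,145),(302,181),(259,276),(188,244)]]
print("slab");[print(ray(c,p,.012)) for p in [(361,54),(514,79),(425,396),(304,380)]]
E
```

```text
coupon
[0.49069711 0.05312284 0.008     ]
[0.55997841 0.01926333 0.008     ]
[ 0.51396072 -0.07989412  0.008     ]
[ 0.4433128  -0.04485237  0.008     ]
slab
[0.61284201 0.13055661 0.012     ]
[0.74915082 0.11037316 0.012     ]
[ 0.69818728 -0.22631484  0.012     ]
[ 0.55981479 -0.20486004  0.012     ]
```

View pics/w0d.png

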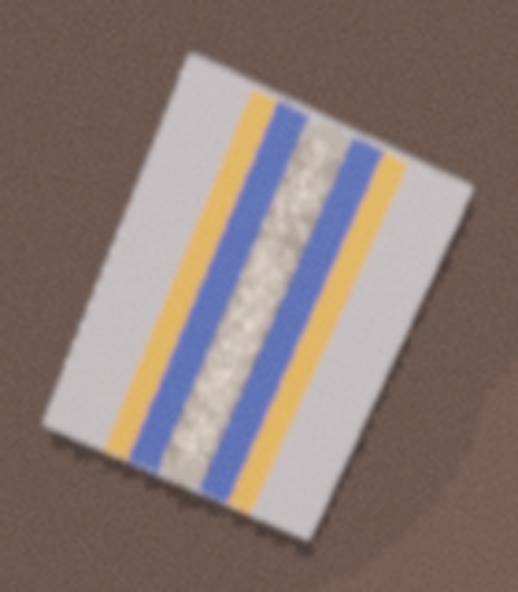

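View pics/w0c.png

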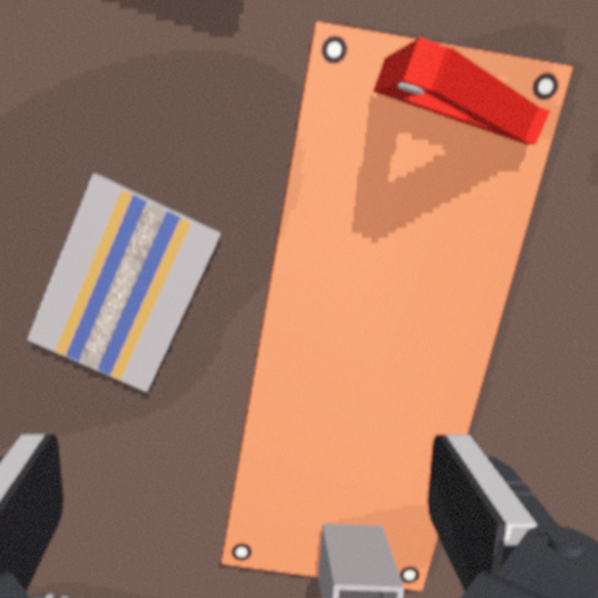

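Confirmed: grey plate, blue/gold-tinted cap bead up, no green. The slab yaw is about -0.157 and the coupon is turned about -0.29 relative to it. I'll turn the jaws parallel to the slab edge, go behind the coupon and half close.

Request:
servo_tool(increments=[{"claw":0.4,"x":-0.64,"az":0.92},{"claw":0.4,"x":-0.64,"az":0.92},{"claw":0.4,"x":-0.64,"az":0.92},{"claw":0.4,"x":-0.64,"az":0.92},{"claw":0.4,"x":-0.64,"az":0.92}])

```text
schema error: expected keys claw, x, y, z, ax, ay, az
```

Request:
servo_tool(increments=[{"claw":0.4,"x":-0.64,"az":0.92},{"claw":0.4,"x":-0.64,"az":0.92},{"claw":0.4,"x":-0.64,"az":0.92},{"claw":0.4,"x":-0.64,"az":0.92},{"claw":0.4,"x":-0.64,"az":0.92}])

```text
schema error: expected keys claw, x, y, z, ax, ay, az
```

Request:
servo_tool(increments=[{"claw":0.4,"x":-0.6,"y":0.3,"az":0.92},{"z":-1},{"z":-1},{"z":-1},{"z":-1}])

```text
schema error: expected keys claw, x, y, z, ax, ay, az
```

```bash
python3 - <<'E'
from h import *
s=env.get_state();print(s)
from scipy.spatial.transform import Rotation as R
q=s["orientation"];print(R.from_quat(q[[1,2,3,0]]).as_matrix())
cv2.imwrite("pics/s1.png",env.read_camera("side")[:,:,::-1])
E
```

```text
{'clock': 0.15, 'joint_pos': array([-1.39606219e-01,  3.13845275e-01,  4.52339885e-02,  1.30359629e+00,
        3.07608473e-06,  1.43122324e+00]), 'qvel': array([ 0.00025988, -0.00119021,  0.00457531,  0.00025342, -0.00040181,
       -0.00243638]), 'tau': array([ 1.76330479e-03, -4.81067133e+01,  2.98815805e+01,  1.39078675e-02,
       -1.10673584e-04, -5.56924022e-05]), 'tcp_pos': array([5.74640057e-01, 3.82548226e-05, 2.47601373e-01]), 'orientation': array([-5.64448940e-04,  7.07118320e-01,  7.07094890e-01, -4.23449363e-04]), 'wrist_force': array([-0.23214043,  0.68484362,  0.63940102]), 'ft_torque': array([ 0.00306995, -0.06514979, -0.02079714]), 'finger_gap': 0.08580351020035258}
[[ 3.32742150e-05  9.99999024e-01 -1.39709553e-03]
 [ 9.99999980e-01 -3.29956285e-05  1.99426611e-04]
 [ 1.99380318e-04 -1.39710213e-03 -9.99999004e-01]]
```

View pics/s1.png

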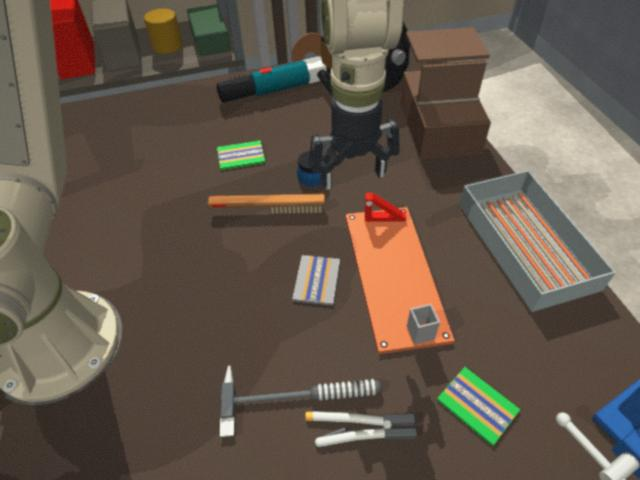

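All keys are required in every row. Nothing moved, so I'm repeating with full rows.

Request:
servo_tool(increments=[{"claw":0.4,"x":-0.64,"y":0,"z":0,"ax":0,"ay":0,"az":0.92},{"claw":0.4,"x":-0.64,"y":0,"z":0,"ax":0,"ay":0,"az":0.92},{"claw":0.4,"x":-0.64,"y":0,"z":0,"ax":0,"ay":0,"az":0.92},{"claw":0.4,"x":-0.64,"y":0,"z":0,"ax":0,"ay":0,"az":0.92},{"claw":0.4,"x":-0.64,"y":0,"z":0,"ax":0,"ay":0,"az":0.92}])

```text
clock: 0.7
tcp_pos: [0.4942, 0.0, 0.2481]
orientation: [-0.0, 0.445, 0.895, -0.0]
wrist_force: [0.2, -0.2, -0.8]
finger_gap: 0.0511
```

Request:
servo_tool(increments=[{"claw":0.4,"x":-0.64,"y":0,"z":0,"ax":0,"ay":0,"az":0.92},{"claw":0.4,"x":-0.64,"y":0,"z":0,"ax":0,"ay":0,"az":0.92},{"claw":0.4,"x":-0.64,"y":0,"z":0,"ax":0,"ay":0,"az":0.92},{"claw":0.4,"x":-0.64,"y":0,"z":0,"ax":0,"ay":0,"az":0.92},{"claw":0.4,"x":-0.64,"y":0,"z":0,"ax":0,"ay":0,"az":0.92}])

```text
clock: 1.2
tcp_pos: [0.4142, 0.0, 0.2482]
orientation: [-0.0, 0.14, 0.99, 0.0]
wrist_force: [-0.4, -0.1, 0.1]
finger_gap: 0.0511
```

Request:
servo_tool(increments=[{"claw":0.4,"x":-0.6,"y":0.3,"z":0,"ax":0,"ay":0,"az":0.92},{"claw":0.4,"x":0,"y":0,"z":-1,"ax":0,"ay":0,"az":0},{"claw":0.4,"x":0,"y":0,"z":-1,"ax":0,"ay":0,"az":0},{"claw":0.4,"x":0,"y":0,"z":-1,"ax":0,"ay":0,"az":0},{"claw":0.4,"x":0,"y":0,"z":-1,"ax":0,"ay":0,"az":0}])

```text
clock: 1.7
tcp_pos: [0.3999, 0.0075, 0.1475]
orientation: [0.0, 0.079, 0.997, 0.0]
wrist_force: [1.1, -0.9, 1.0]
finger_gap: 0.0509
```

```bash
python3 - <<'E'
from h import *
s=env.get_state();print(s)
from scipy.spatial.transform import Rotation as R
q=s["orientation"];print(R.from_quat(q[[1,2,3,0]]).as_matrix())
cv2.imwrite("pics/s1.png",env.read_camera("side")[:,:,::-1])
E
```

```text
{'clock': 1.7, 'joint_pos': array([-1.82677176e-01,  3.80402076e-02, -5.47886310e-01,  9.84317904e-01,
        9.07429840e-05, -2.48763264e-02]), 'qvel': array([-1.16212778e-03,  2.19352399e-01, -4.40772910e-01, -6.56613385e-01,
        1.35461814e-03,  1.15913084e-04]), 'tau': array([ 1.47667509e-01, -3.11826789e+01,  2.80483997e+01,  1.28712874e+00,
        5.44658851e-04, -4.33212472e-05]), 'tcp_pos': array([0.39991047, 0.00750164, 0.14750902]), 'orientation': array([2.79168053e-04, 7.88185721e-02, 9.96888938e-01, 1.65413019e-05]), 'wrist_force': array([ 1.13170321, -0.91720546,  0.97652464]), 'ft_torque': array([ 0.02097303, -0.01685752,  0.00317877]), 'finger_gap': 0.050943678536159616}
[[-9.87575110e-01  1.57146716e-01  5.59206611e-04]
 [ 1.57146734e-01  9.87575265e-01 -1.10275729e-05]
 [-5.53991563e-04  7.69869362e-05 -9.99999844e-01]]
```

View pics/s1.png

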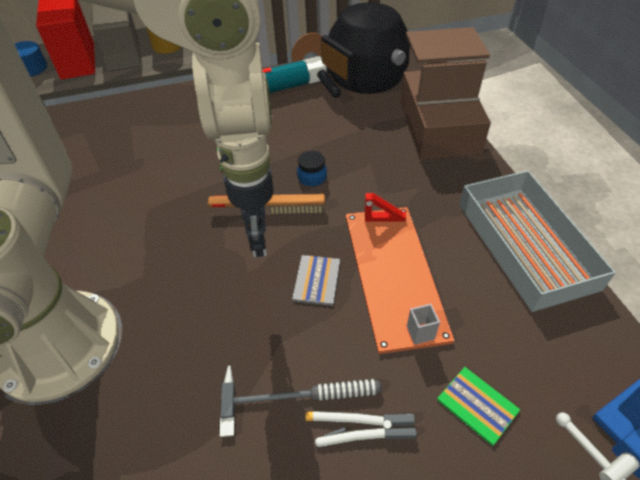

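Request:
servo_tool(increments=[{"claw":0.4,"x":0,"y":0,"z":-1,"ax":0,"ay":0,"az":0},{"claw":0.4,"x":0,"y":0,"z":-1,"ax":0,"ay":0,"az":0},{"claw":0.4,"x":0,"y":0,"z":-1,"ax":0,"ay":0,"az":0},{"claw":0.4,"x":0,"y":0,"z":-1,"ax":0,"ay":0,"az":0},{"claw":0.4,"x":0,"y":0,"z":-0.8,"ax":0,"ay":0,"az":0}])

```text
clock: 2.25
tcp_pos: [0.4, 0.0075, 0.0277]
orientation: [-0.0, 0.079, 0.997, 0.0]
wrist_force: [-0.7, 0.4, 0.5]
finger_gap: 0.0511
```

Request:
servo_tool(increments=[{"claw":0.4,"x":0,"y":0,"z":-0.2,"ax":0,"ay":0,"az":0},{"claw":0.4,"x":0,"y":0,"z":-0.08,"ax":0,"ay":0,"az":0},{"claw":0.4,"x":0,"y":0,"z":0,"ax":0,"ay":0,"az":0}])

```text
clock: 2.55
tcp_pos: [0.4007, 0.0074, 0.022]
orientation: [0.0, 0.079, 0.997, 0.0]
wrist_force: [-0.5, 0.6, 0.1]
finger_gap: 0.0513
```

Request:
servo_tool(increments=[{"claw":0.4,"x":0,"y":0,"z":0,"ax":0,"ay":0,"az":0}])

```text
clock: 2.65
tcp_pos: [0.401, 0.0073, 0.0223]
orientation: [0.001, 0.079, 0.997, -0.0]
wrist_force: [-0.1, 1.0, -0.4]
finger_gap: 0.0511
```

Request:
servo_tool(increments=[{"claw":0.4,"x":0,"y":0,"z":-0.08,"ax":0,"ay":0,"az":0},{"claw":0.4,"x":0,"y":0,"z":0,"ax":0,"ay":0,"az":0}])

```text
clock: 2.85
tcp_pos: [0.4004, 0.0074, 0.0197]
orientation: [0.0, 0.079, 0.997, 0.0]
wrist_force: [-0.3, -0.1, -0.6]
finger_gap: 0.0511
```

```bash
python3 - <<'E'
from h import *
cv2.imwrite("pics/w2.png",env.read_camera("wrist")[:,:,::-1])
im=env.read_camera("side")[:,:,::-1]; cv2.imwrite("pics/s2.png",cv2.resize(im[180:320,220:380],None,fx=4,fy=4,interpolation=cv2.INTER_CUBIC))
E
```

```text
(no output)
```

View pics/w2.png

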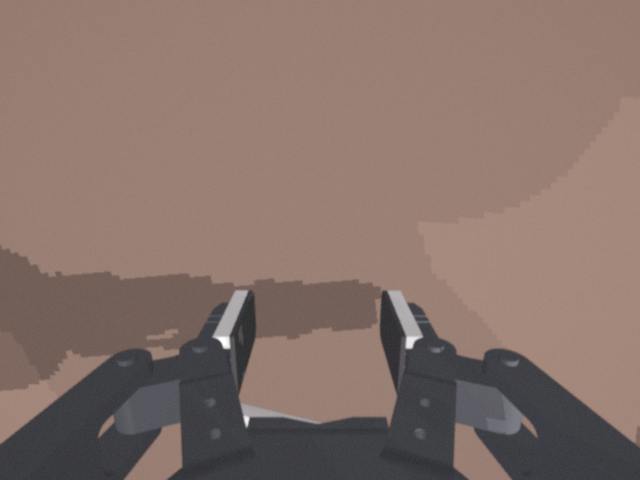

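View pics/s2.png

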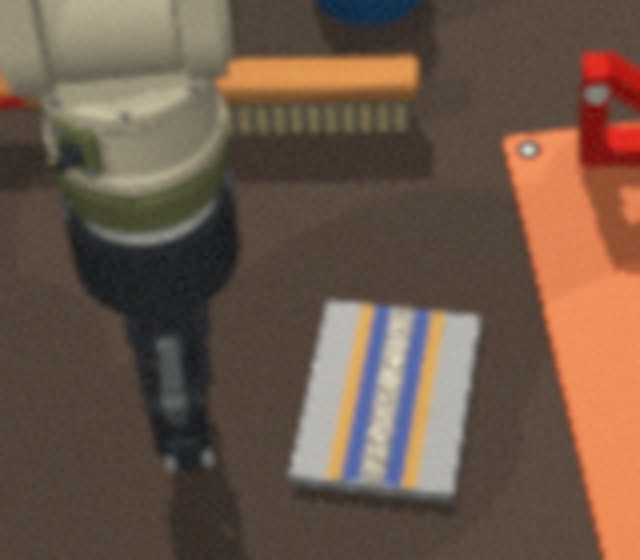

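Request:
servo_tool(increments=[{"claw":0.4,"x":0,"y":0,"z":-0.08,"ax":0,"ay":0,"az":0},{"claw":0.4,"x":0,"y":0,"z":0,"ax":0,"ay":0,"az":0}])

```text
clock: 3.15
tcp_pos: [0.3999, 0.0075, 0.0172]
orientation: [-0.0, 0.079, 0.997, 0.0]
wrist_force: [1.0, -1.6, -0.3]
finger_gap: 0.051
```

Request:
servo_tool(increments=[{"claw":0.4,"x":0,"y":0,"z":-0.08,"ax":0,"ay":0,"az":0},{"claw":0.4,"x":0,"y":0,"z":0,"ax":0,"ay":0,"az":0}])

```text
clock: 3.35
tcp_pos: [0.3998, 0.0075, 0.0151]
orientation: [-0.0, 0.079, 0.997, 0.0]
wrist_force: [-0.7, -0.2, -0.6]
finger_gap: 0.0509
```

Request:
servo_tool(increments=[{"claw":0.4,"x":0,"y":0,"z":-0.08,"ax":0,"ay":0,"az":0},{"claw":0.4,"x":0,"y":0,"z":0,"ax":0,"ay":0,"az":0}])

```text
clock: 3.55
tcp_pos: [0.4001, 0.0075, 0.0137]
orientation: [0.0, 0.079, 0.997, 0.0]
wrist_force: [-1.3, 1.1, 9.0]
finger_gap: 0.051
```

Request:
servo_tool(increments=[{"claw":0.4,"x":0,"y":0,"z":-0.06,"ax":0,"ay":0,"az":0},{"claw":0.4,"x":0,"y":0,"z":0,"ax":0,"ay":0,"az":0}])

```text
clock: 3.75
tcp_pos: [0.4002, 0.0075, 0.0136]
orientation: [0.0, 0.079, 0.997, -0.0]
wrist_force: [-8.6, 1.0, 27.9]
finger_gap: 0.0513
```

Bench contact is at TCP z 13.7 mm, so I'm raising 3 mm and pushing along slab x (0.988, -0.156).

Request:
servo_tool(increments=[{"claw":0.4,"x":0,"y":0,"z":0.14,"ax":0,"ay":0,"az":0},{"claw":0.4,"x":0.5,"y":-0.08,"z":0,"ax":0,"ay":0,"az":0},{"claw":0.4,"x":0.5,"y":-0.08,"z":0,"ax":0,"ay":0,"az":0},{"claw":0.4,"x":0.4,"y":-0.063,"z":0,"ax":0,"ay":0,"az":0},{"claw":0.4,"x":0.3,"y":-0.047,"z":0,"ax":0,"ay":0,"az":0}])

```text
clock: 4.25
tcp_pos: [0.4435, 0.0004, 0.0149]
orientation: [-0.0, 0.079, 0.997, -0.0]
wrist_force: [-3.2, 0.2, 1.4]
finger_gap: 0.0512
```

Request:
servo_tool(increments=[{"claw":0.4,"x":0.3,"y":-0.047,"z":0,"ax":0,"ay":0,"az":0},{"claw":0.4,"x":0.3,"y":-0.047,"z":0,"ax":0,"ay":0,"az":0},{"claw":0.4,"x":0.3,"y":-0.047,"z":0,"ax":0,"ay":0,"az":0},{"claw":0.4,"x":0,"y":0,"z":0,"ax":0,"ay":0,"az":0}])

```text
clock: 4.65
tcp_pos: [0.4668, -0.0031, 0.0155]
orientation: [0.001, 0.079, 0.997, 0.0]
wrist_force: [-0.2, 0.1, -0.7]
finger_gap: 0.0513
```

```bash
python3 - <<'E'
from h import *
print(env.get_state()["tcp_pos"])
im=env.read_camera("side")[:,:,::-1]; cv2.imwrite("pics/s3.png",cv2.resize(im[180:370,220:460],None,fx=3,fy=3,interpolation=cv2.INTER_CUBIC))
im=env.read_camera("scene")[:,:,::-1]; cv2.imwrite("pics/c3.png",cv2.resize(im[140:320,200:440],None,fx=3,fy=3,interpolation=cv2.INTER_CUBIC))
E
```

```text
[ 0.46678162 -0.00305869  0.0154572 ]
```

View pics/s3.png

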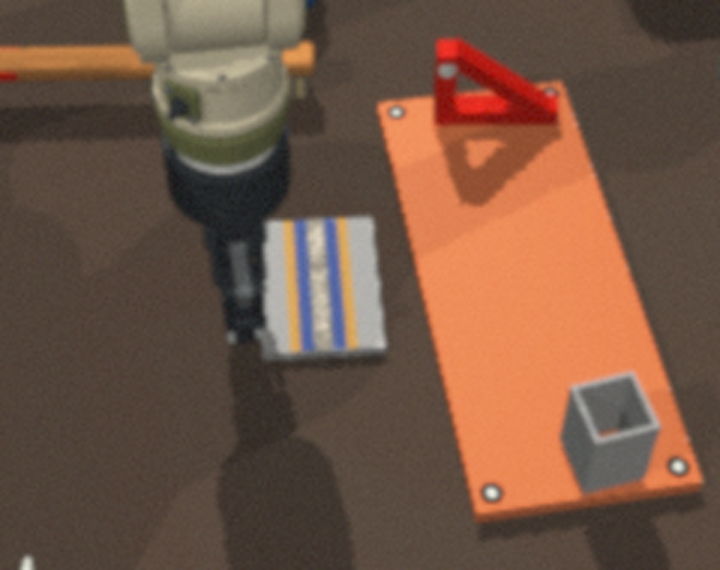

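View pics/c3.png

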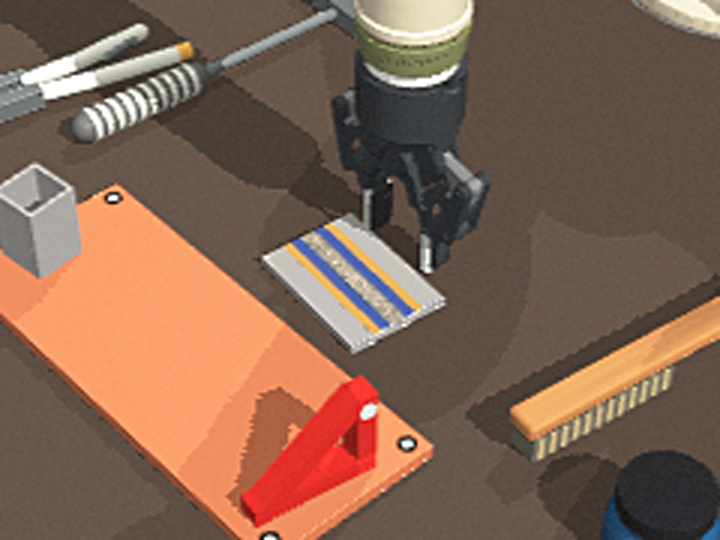

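The coupon has come round nearly square to the slab with about 30 mm left. I'm pushing on until the force shows contact.

Request:
servo_tool(increments=[{"claw":0.4,"x":0.3,"y":-0.047,"z":-0.02,"ax":0,"ay":0,"az":0},{"claw":0.4,"x":0.3,"y":-0.047,"z":0,"ax":0,"ay":0,"az":0},{"claw":0.4,"x":0.3,"y":-0.047,"z":0,"ax":0,"ay":0,"az":0},{"claw":0.4,"x":0.1,"y":-0.016,"z":0,"ax":0,"ay":0,"az":0}])

```text
clock: 5.15
tcp_pos: [0.4914, -0.0069, 0.0149]
orientation: [0.001, 0.079, 0.997, 0.0]
wrist_force: [-3.7, 0.4, 1.5]
finger_gap: 0.0514
```

Request:
servo_tool(increments=[{"claw":0.4,"x":0.1,"y":-0.016,"z":0,"ax":0,"ay":0,"az":0},{"claw":0.4,"x":0.1,"y":-0.016,"z":0,"ax":0,"ay":0,"az":0}])

```text
clock: 5.35
tcp_pos: [0.4946, -0.0073, 0.0147]
orientation: [-0.001, 0.079, 0.997, 0.0]
wrist_force: [-3.1, 1.4, 1.9]
finger_gap: 0.0514
```

Request:
servo_tool(increments=[{"claw":0.4,"x":0.05,"y":-0.008,"z":0,"ax":0,"ay":0,"az":0},{"claw":0.4,"x":0.05,"y":-0.008,"z":0,"ax":0,"ay":0,"az":0}])

```text
clock: 5.55
tcp_pos: [0.497, -0.0078, 0.0146]
orientation: [-0.001, 0.079, 0.997, 0.0]
wrist_force: [-5.2, 0.8, 4.1]
finger_gap: 0.0512
```

Request:
servo_tool(increments=[{"claw":0.4,"x":0.06,"y":-0.009,"z":0.02,"ax":0,"ay":0,"az":0},{"claw":0.4,"x":0.04,"y":-0.006,"z":0,"ax":0,"ay":0,"az":0}])

```text
clock: 5.75
tcp_pos: [0.4971, -0.0077, 0.0147]
orientation: [-0.003, 0.079, 0.997, 0.0]
wrist_force: [-9.6, 1.2, 6.4]
finger_gap: 0.0509
```

```bash
python3 - <<'E'
from h import *
print(env.get_state()["tcp_pos"])
im=env.read_camera("side")[:,:,::-1]; cv2.imwrite("pics/s4.png",cv2.resize(im[210:340,270:430],None,fx=4.5,fy=4.5,interpolation=cv2.INTER_CUBIC))
im=env.read_camera("scene")[:,:,::-1]; cv2.imwrite("pics/c4.png",cv2.resize(im[170:290,240:400],None,fx=4.5,fy=4.5,interpolation=cv2.INTER_CUBIC))
E
```

```text
[ 0.49713843 -0.00774998  0.01469214]
```

View pics/s4.png

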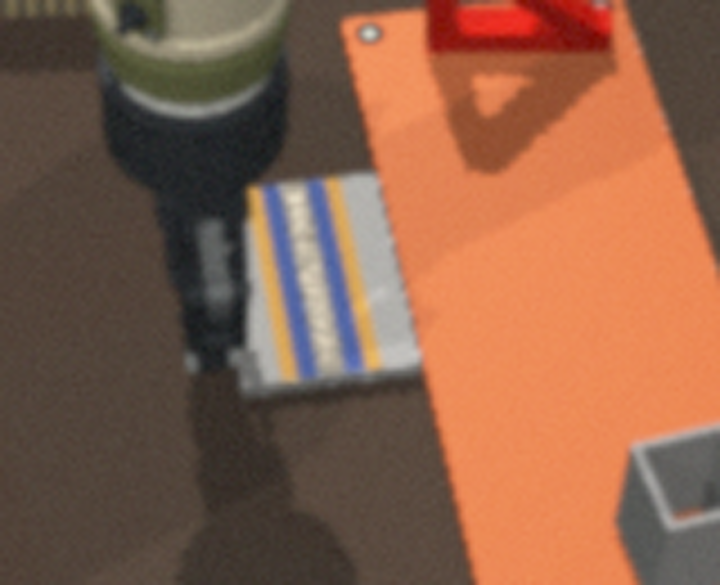

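View pics/c4.png

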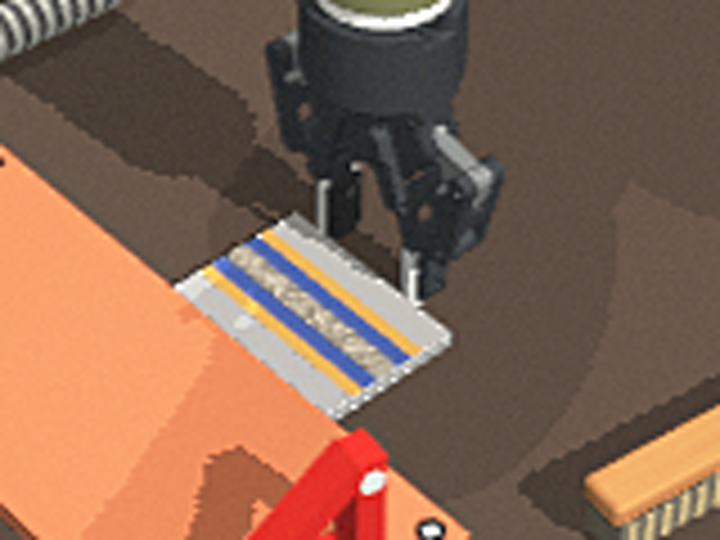

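The coupon is flush against the slab edge (side crop seam ~415,270), with both fingers on the near edge. I'm adding some preload and starting to lift.

Request:
servo_tool(increments=[{"claw":0.4,"x":0.08,"y":-0.013,"z":0,"ax":0,"ay":0,"az":0},{"claw":0.4,"x":0,"y":0,"z":0.08,"ax":0,"ay":0,"az":0},{"claw":0.4,"x":0,"y":0,"z":0.08,"ax":0,"ay":0,"az":0}])

```text
clock: 6.15
tcp_pos: [0.4972, -0.0077, 0.0176]
orientation: [-0.005, 0.079, 0.997, 0.0]
wrist_force: [-9.1, 0.6, -1.8]
finger_gap: 0.0511
```

Request:
servo_tool(increments=[{"claw":0.4,"x":0.01,"y":0,"z":0.08,"ax":0,"ay":0,"az":0},{"claw":0.4,"x":0.01,"y":0,"z":0.08,"ax":0,"ay":0,"az":0}])

```text
clock: 6.35
tcp_pos: [0.4973, -0.0077, 0.0214]
orientation: [-0.005, 0.079, 0.997, 0.0]
wrist_force: [-9.7, 1.0, -1.7]
finger_gap: 0.0512
```

```bash
python3 - <<'E'
from h import *
s=env.get_state();print(s["tcp_pos"],s["wrist_force"])
im=env.read_camera("side")[:,:,::-1]; cv2.imwrite("pics/s5.png",cv2.resize(im[210:340,270:430],None,fx=4.5,fy=4.5,interpolation=cv2.INTER_CUBIC))
E
```

```text
[ 0.49734286 -0.00774941  0.02138877] [-9.68394388  1.03821152 -1.70103163]
```

View pics/s5.png

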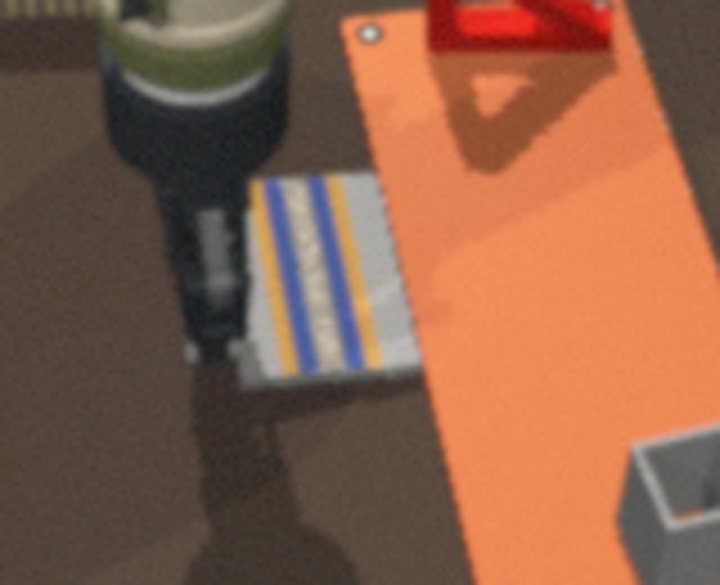

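The near edge is rising: there is a shadow under the plate and Fz is -1.7. I'm continuing along the arc.

Request:
servo_tool(increments=[{"claw":0.4,"x":0.05,"y":-0.008,"z":0.1,"ax":0,"ay":0,"az":0},{"claw":0.4,"x":0.03,"y":-0.005,"z":0.1,"ax":0,"ay":0,"az":0},{"claw":0.4,"x":0.03,"y":-0.005,"z":0.1,"ax":0,"ay":0,"az":0}])

```text
clock: 6.7
tcp_pos: [0.4981, -0.0079, 0.0283]
orientation: [-0.007, 0.079, 0.997, 0.0]
wrist_force: [-13.8, 1.2, -0.6]
finger_gap: 0.0513
```

Request:
servo_tool(increments=[{"claw":0.4,"x":0.03,"y":-0.005,"z":0.1,"ax":0,"ay":0,"az":0},{"claw":0.4,"x":0.04,"y":-0.006,"z":0.1,"ax":0,"ay":0,"az":0}])

```text
clock: 6.9
tcp_pos: [0.499, -0.008, 0.0331]
orientation: [-0.008, 0.079, 0.997, 0.0]
wrist_force: [-16.1, 1.7, 1.3]
finger_gap: 0.0513
```

```bash
python3 - <<'E'
from h import *
s=env.get_state();print(s["tcp_pos"],s["wrist_force"])
im=env.read_camera("side")[:,:,::-1]; cv2.imwrite("pics/s6.png",cv2.resize(im[210:340,270:430],None,fx=4.5,fy=4.5,interpolation=cv2.INTER_CUBIC))
E
```

```text
[ 0.49897351 -0.00800051  0.03310945] [-16.06794287   1.70585326   1.28342578]
```

View pics/s6.png

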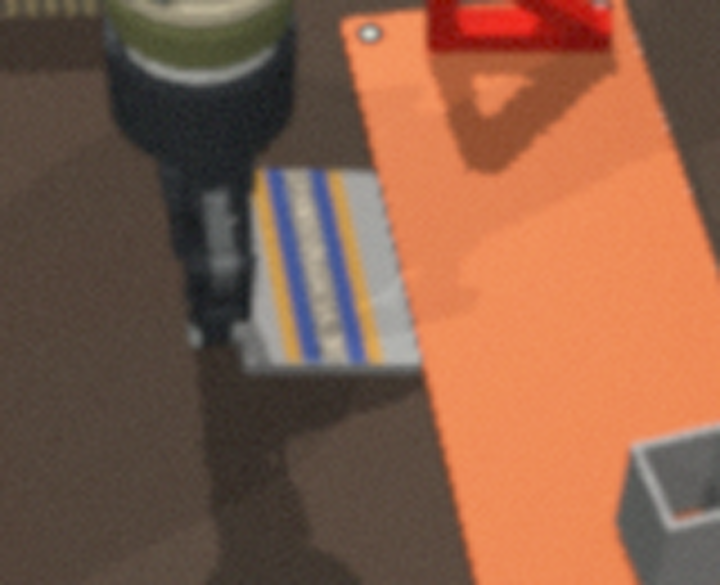

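Request:
servo_tool(increments=[{"claw":0.4,"x":0.025,"y":-0.004,"z":0.1,"ax":0,"ay":0,"az":0},{"claw":0.4,"x":0.03,"y":-0.005,"z":0.1,"ax":0,"ay":0,"az":0},{"claw":0.4,"x":0.035,"y":-0.006,"z":0.1,"ax":0,"ay":0,"az":0}])

```text
clock: 7.25
tcp_pos: [0.5008, -0.0083, 0.0406]
orientation: [-0.008, 0.079, 0.997, 0.0]
wrist_force: [-16.8, 2.4, 2.8]
finger_gap: 0.0511
```

Request:
servo_tool(increments=[{"claw":0.4,"x":0.04,"y":-0.006,"z":0.1,"ax":0,"ay":0,"az":0},{"claw":0.4,"x":0.045,"y":-0.007,"z":0.1,"ax":0,"ay":0,"az":0},{"claw":0.4,"x":0.05,"y":-0.008,"z":0.1,"ax":0,"ay":0,"az":0}])

```text
clock: 7.55
tcp_pos: [0.5035, -0.0087, 0.0481]
orientation: [-0.009, 0.079, 0.997, 0.0]
wrist_force: [-19.7, 1.2, 5.6]
finger_gap: 0.0513
```

```bash
python3 - <<'E'
from h import *
s=env.get_state();print(s["tcp_pos"],s["wrist_force"])
im=env.read_camera("side")[:,:,::-1]; cv2.imwrite("pics/s7.png",cv2.resize(im[200:330,270:430],None,fx=4.5,fy=4.5,interpolation=cv2.INTER_CUBIC))
E
```

```text
[ 0.50347061 -0.00872353  0.0481158 ] [-19.6803729    1.19327103   5.61957958]
```

View pics/s7.png

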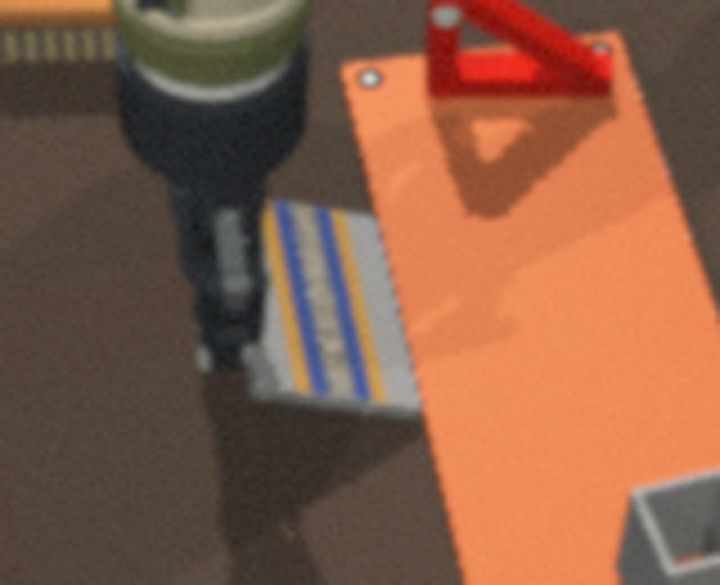

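Request:
servo_tool(increments=[{"claw":0.4,"x":0.045,"y":-0.007,"z":0.11,"ax":0,"ay":0,"az":0},{"claw":0.4,"x":0.05,"y":-0.008,"z":0.11,"ax":0,"ay":0,"az":0},{"claw":0.4,"x":0.06,"y":-0.009,"z":0.11,"ax":0,"ay":0,"az":0},{"claw":0.4,"x":0.065,"y":-0.01,"z":0.11,"ax":0,"ay":0,"az":0}])

```text
clock: 8.0
tcp_pos: [0.5101, -0.0097, 0.0599]
orientation: [-0.008, 0.079, 0.997, 0.0]
wrist_force: [-17.4, 2.3, 9.0]
finger_gap: 0.0509
```

```bash
python3 - <<'E'
from h import *
s=env.get_state();print(s["tcp_pos"],s["wrist_force"])
im=env.read_camera("side")[:,:,::-1]; cv2.imwrite("pics/s8.png",cv2.resize(im[200:330,270:430],None,fx=4.5,fy=4.5,interpolation=cv2.INTER_CUBIC))
E
```

```text
[ 0.51006634 -0.00970549  0.05989817] [-17.39332782   2.33481198   9.0043777 ]
```

View pics/s8.png

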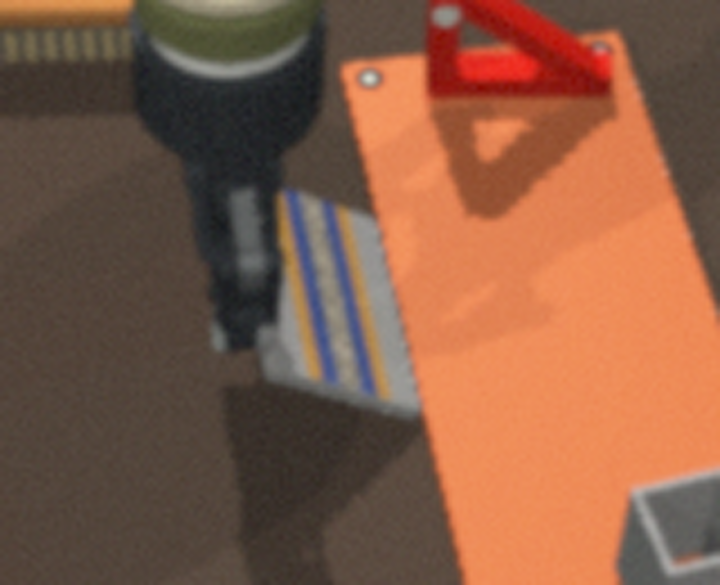

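Request:
servo_tool(increments=[{"claw":0.4,"x":0.07,"y":-0.011,"z":0.11,"ax":0,"ay":0,"az":0},{"claw":0.4,"x":0.08,"y":-0.013,"z":0.105,"ax":0,"ay":0,"az":0},{"claw":0.4,"x":0.09,"y":-0.014,"z":0.1,"ax":0,"ay":0,"az":0}])

```text
clock: 8.35
tcp_pos: [0.5168, -0.0107, 0.0685]
orientation: [-0.007, 0.079, 0.997, 0.0]
wrist_force: [-19.3, 2.9, 14.2]
finger_gap: 0.051
```

Request:
servo_tool(increments=[{"claw":0.4,"x":0.09,"y":-0.014,"z":0.1,"ax":0,"ay":0,"az":0},{"claw":0.4,"x":0.1,"y":-0.016,"z":0.09,"ax":0,"ay":0,"az":0},{"claw":0.4,"x":0.1,"y":-0.016,"z":0.085,"ax":0,"ay":0,"az":0}])

```text
clock: 8.65
tcp_pos: [0.5254, -0.0121, 0.0765]
orientation: [-0.005, 0.079, 0.997, 0.0]
wrist_force: [-18.7, 2.3, 18.4]
finger_gap: 0.0514
```

```bash
python3 - <<'E'
from h import *
s=env.get_state();print(s["tcp_pos"],s["wrist_force"])
im=env.read_camera("side")[:,:,::-1]; cv2.imwrite("pics/s9.png",cv2.resize(im[200:330,270:430],None,fx=4.5,fy=4.5,interpolation=cv2.INTER_CUBIC))
E
```

```text
[ 0.52536086 -0.01208307  0.07654278] [-18.69061389   2.26076016  18.44191155]
```

View pics/s9.png

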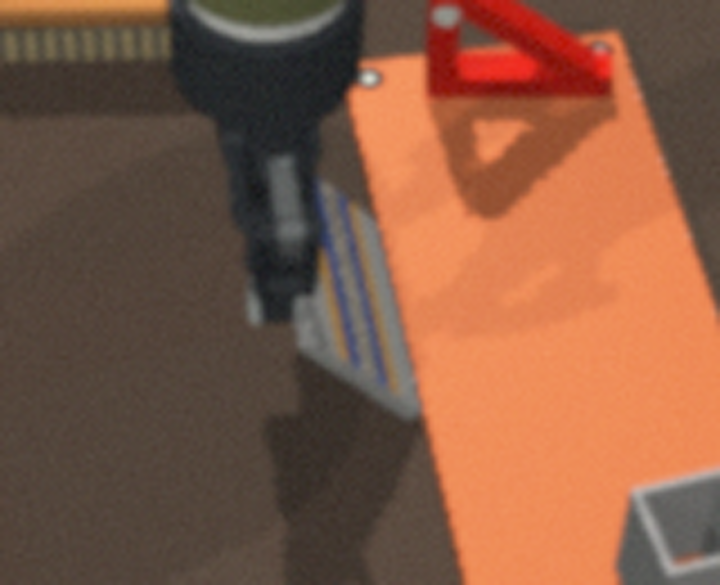

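Request:
servo_tool(increments=[{"claw":0.4,"x":0.11,"y":-0.017,"z":0.11,"ax":0,"ay":0,"az":0},{"claw":0.4,"x":0.12,"y":-0.019,"z":0.1,"ax":0,"ay":0,"az":0},{"claw":0.4,"x":0.12,"y":-0.019,"z":0.09,"ax":0,"ay":0,"az":0}])

```text
clock: 9.0
tcp_pos: [0.5388, -0.0143, 0.0855]
orientation: [-0.001, 0.079, 0.997, 0.0]
wrist_force: [-7.0, 1.4, 11.2]
finger_gap: 0.0516
```

Request:
servo_tool(increments=[{"claw":0.4,"x":0.13,"y":-0.02,"z":0.08,"ax":0,"ay":0,"az":0},{"claw":0.4,"x":0.13,"y":-0.02,"z":0.08,"ax":0,"ay":0,"az":0}])

```text
clock: 9.2
tcp_pos: [0.5475, -0.0156, 0.0895]
orientation: [0.001, 0.079, 0.997, -0.0]
wrist_force: [-1.1, 0.5, 4.2]
finger_gap: 0.0512
```

```bash
python3 - <<'E'
from h import *
s=env.get_state();print(s["tcp_pos"],s["wrist_force"])
im=env.read_camera("side")[:,:,::-1]; cv2.imwrite("pics/s10.png",cv2.resize(im[200:330,270:430],None,fx=4.5,fy=4.5,interpolation=cv2.INTER_CUBIC))
E
```

```text
[ 0.5474569  -0.01562681  0.08952856] [-1.11204476  0.5039386   4.21083246]
```

View pics/s10.png

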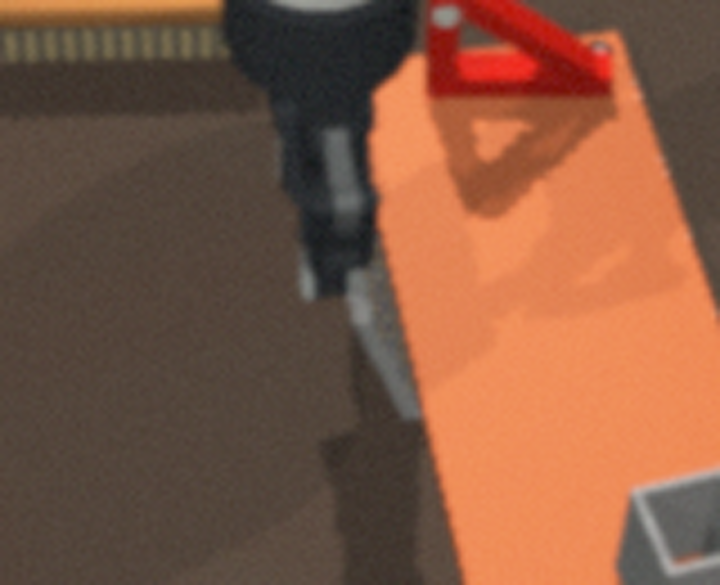

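About 69° up now. The preload has dropped to about 4 N, so I'm pressing slightly more while continuing forward.

Request:
servo_tool(increments=[{"claw":0.4,"x":0.17,"y":-0.027,"z":0.04,"ax":0,"ay":0,"az":0},{"claw":0.4,"x":0.17,"y":-0.027,"z":0.035,"ax":0,"ay":0,"az":0}])

```text
clock: 9.45
tcp_pos: [0.5567, -0.0171, 0.0917]
orientation: [0.002, 0.079, 0.997, -0.0]
wrist_force: [-2.4, 1.0, 8.0]
finger_gap: 0.0511
```

Request:
servo_tool(increments=[{"claw":0.4,"x":0.17,"y":-0.027,"z":0.03,"ax":0,"ay":0,"az":0},{"claw":0.4,"x":0.17,"y":-0.027,"z":0.03,"ax":0,"ay":0,"az":0}])

```text
clock: 9.65
tcp_pos: [0.566, -0.0186, 0.0932]
orientation: [0.003, 0.079, 0.997, -0.0]
wrist_force: [-0.3, 0.5, 4.0]
finger_gap: 0.0512
```

```bash
python3 - <<'E'
from h import *
s=env.get_state();print(s["tcp_pos"],s["wrist_force"])
im=env.read_camera("side")[:,:,::-1]; cv2.imwrite("pics/s11.png",cv2.resize(im[200:330,270:430],None,fx=4.5,fy=4.5,interpolation=cv2.INTER_CUBIC))
E
```

```text
[ 0.56596926 -0.01859394  0.09319675] [-0.27885417  0.4788216   4.03269013]
```

View pics/s11.png

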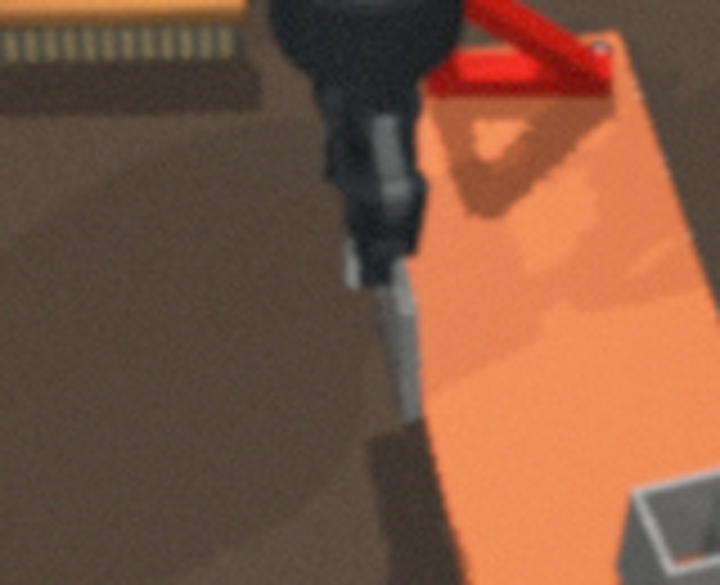

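Request:
servo_tool(increments=[{"claw":0.4,"x":0.17,"y":-0.027,"z":0.01,"ax":0,"ay":0,"az":0},{"claw":0.4,"x":0.17,"y":-0.027,"z":0.01,"ax":0,"ay":0,"az":0},{"claw":0.4,"x":0.17,"y":-0.027,"z":0,"ax":0,"ay":0,"az":0}])

```text
clock: 10.0
tcp_pos: [0.5782, -0.0205, 0.0935]
orientation: [0.002, 0.079, 0.997, -0.0]
wrist_force: [-1.6, -0.7, 7.4]
finger_gap: 0.0511
```

```bash
python3 - <<'E'
from h import *
s=env.get_state();print(s["tcp_pos"],s["wrist_force"])
im=env.read_camera("side")[:,:,::-1]; cv2.imwrite("pics/s12.png",cv2.resize(im[200:330,290:450],None,fx=4.5,fy=4.5,interpolation=cv2.INTER_CUBIC))
E
```

```text
[ 0.57821664 -0.02053368  0.09354083] [-1.55301699 -0.65764699  7.43160693]
```

View pics/s12.png

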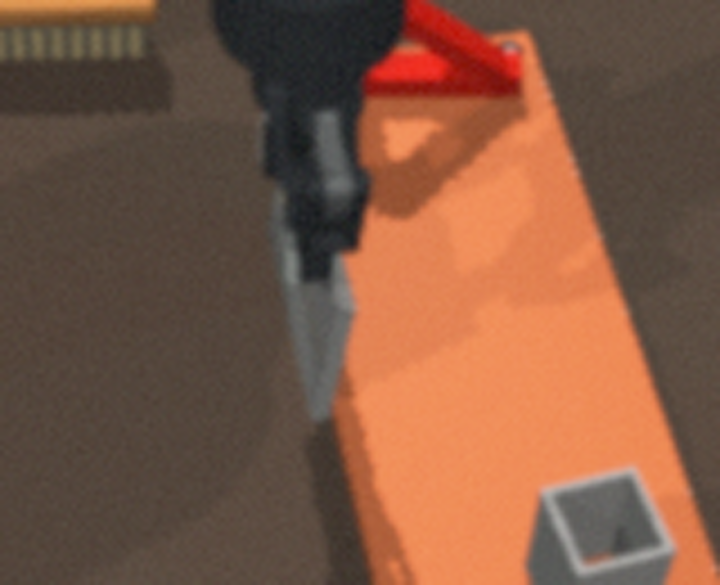

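Request:
servo_tool(increments=[{"claw":0.4,"x":0.17,"y":-0.027,"z":0,"ax":0,"ay":0,"az":0},{"claw":0.4,"x":0.17,"y":-0.027,"z":0,"ax":0,"ay":0,"az":0}])

```text
clock: 10.25
tcp_pos: [0.5866, -0.0219, 0.0931]
orientation: [0.002, 0.079, 0.997, -0.0]
wrist_force: [0.8, 0.1, 3.5]
finger_gap: 0.0515
```

```bash
python3 - <<'E'
from h import *
s=env.get_state();print(s["tcp_pos"],s["wrist_force"])
im=env.read_camera("side")[:,:,::-1]; cv2.imwrite("pics/s13.png",cv2.resize(im[200:330,290:450],None,fx=4.5,fy=4.5,interpolation=cv2.INTER_CUBIC))
E
```

```text
[ 0.58656793 -0.02190436  0.09307581] [0.78537205 0.11442644 3.49019619]
```

View pics/s13.png

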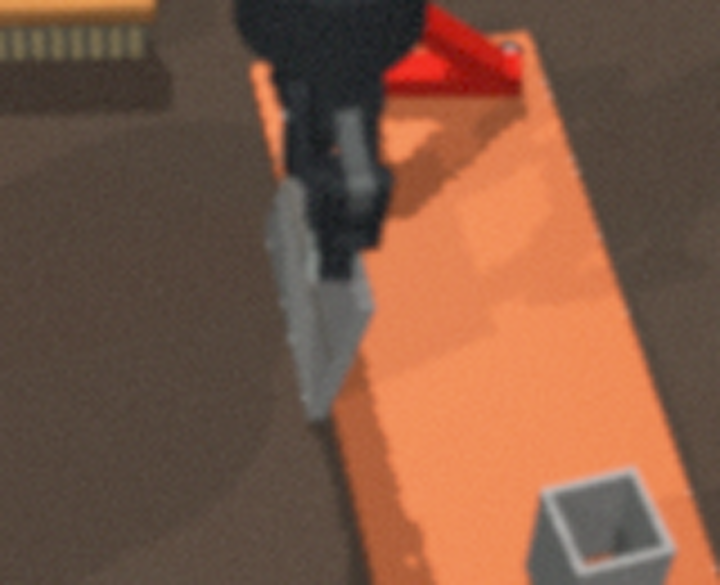

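Request:
servo_tool(increments=[{"claw":0.4,"x":0.2,"y":-0.031,"z":-0.02,"ax":0,"ay":0,"az":0},{"claw":0.4,"x":0.25,"y":-0.04,"z":-0.03,"ax":0,"ay":0,"az":0},{"claw":0.4,"x":0.25,"y":-0.04,"z":-0.04,"ax":0,"ay":0,"az":0}])

```text
clock: 10.6
tcp_pos: [0.6025, -0.0245, 0.0891]
orientation: [-0.0, 0.079, 0.997, 0.0]
wrist_force: [0.0, 1.1, 0.6]
finger_gap: 0.0514
```

```bash
python3 - <<'E'
from h import *
s=env.get_state();print(s["tcp_pos"],s["wrist_force"])
im=env.read_camera("side")[:,:,::-1]; cv2.imwrite("pics/s14.png",cv2.resize(im[190:350,280:480],None,fx=3.6,fy=3.6,interpolation=cv2.INTER_CUBIC))
E
```

```text
[ 0.60252797 -0.02447748  0.08909765] [0.02182564 1.10764551 0.62631113]
```

View pics/s14.png

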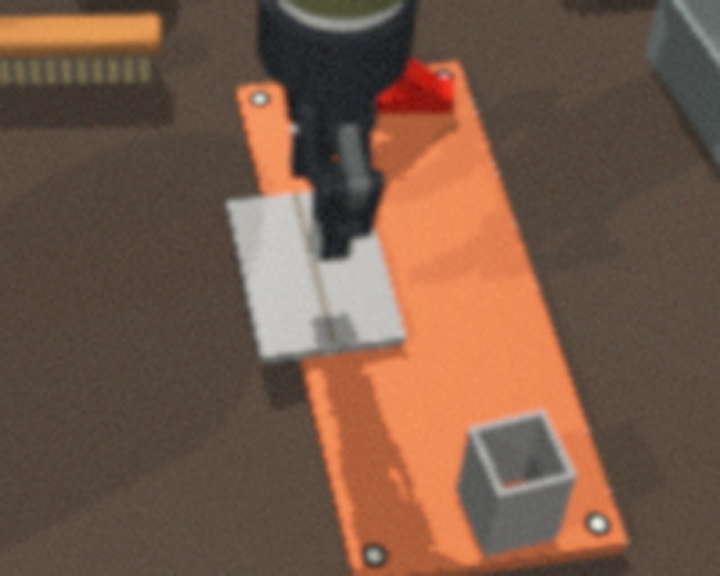

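The coupon has flopped over cap down: plain grey face with a thin bead up, overhanging the near edge at about (245,280). I'll measure the overhang, then go back and down behind it.

Request:
servo_tool(increments=[{"claw":0.4,"x":-0.8,"y":0.127,"z":0.1,"ax":0,"ay":0,"az":0},{"claw":0.4,"x":-1,"y":0.158,"z":0,"ax":0,"ay":0,"az":0},{"claw":0.4,"x":-1,"y":0.158,"z":0,"ax":0,"ay":0,"az":0},{"claw":0.4,"x":-0.6,"y":0.095,"z":0,"ax":0,"ay":0,"az":0}])

```text
clock: 11.05
tcp_pos: [0.5152, -0.0105, 0.0916]
orientation: [-0.001, 0.079, 0.997, 0.0]
wrist_force: [-0.2, -0.0, -0.1]
finger_gap: 0.051
```

```bash
python3 - <<'E'
from h import *
s=env.get_state();print(s["tcp_pos"],s["wrist_force"])
im=env.read_camera("side")[:,:,::-1]; cv2.imwrite("pics/s15.png",cv2.resize(im[190:350,280:480],None,fx=3.6,fy=3.6,interpolation=cv2.INTER_CUBIC))
E
```

```text
[ 0.515218   -0.01054943  0.09155302] [-0.20773845 -0.04682807 -0.07249107]
```

View pics/s15.png

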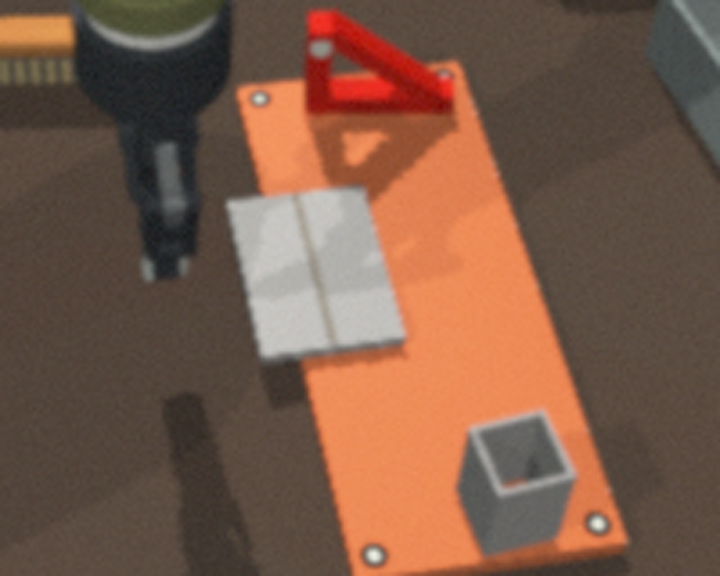

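```bash
cat >> h.py <<'E'
def slab(p):
    a=-.157; d=np.array(p)[:2]-np.array([.655,-.0476]); return np.array([d[0]*np.cos(a)+d[1]*np.sin(a), -d[0]*np.sin(a)+d[1]*np.cos(a)])
E
python3 - <<'E'
from h import *
c=env.calibration("side")
for u,v,z in [(228,200,.02),(258,358,.02),(405,340,.02),(365,187,.02),(238,86,.012),(356,575,.012),(627,543,.012),(460,62,.012)]:
    print(slab(ray(c,(280+u/3.6,190+v/3.6),z)).round(4))
print(slab(env.get_state()["tcp_pos"]))
E
```

```text
[-0.0941  0.072 ]
[-0.0971 -0.0391]
[-0.0163 -0.04  ]
[-0.0139  0.0691]
[-0.0712  0.167 ]
[-0.0715 -0.1696]
[ 0.0668 -0.1732]
[0.0685 0.165 ]
[-0.14601788  0.01492113]
```

The coupon spans slab x -0.096 to -0.015 and needs about 50 mm more. I'm bringing the tips down to z≈15 mm, clear of the slab's 12 mm top, and pushing.

Request:
servo_tool(increments=[{"claw":0.4,"x":0,"y":0,"z":-1,"ax":0,"ay":0,"az":0},{"claw":0.4,"x":0,"y":0,"z":-1,"ax":0,"ay":0,"az":0},{"claw":0.4,"x":0,"y":0,"z":-0.5,"ax":0,"ay":0,"az":0},{"claw":0.4,"x":0,"y":0,"z":0,"ax":0,"ay":0,"az":0},{"claw":0.4,"x":0,"y":0,"z":0,"ax":0,"ay":0,"az":0}])

```text
clock: 11.6
tcp_pos: [0.5178, -0.0111, 0.0298]
orientation: [-0.0, 0.079, 0.997, 0.0]
wrist_force: [-0.2, -0.6, 0.8]
finger_gap: 0.0514
```

Request:
servo_tool(increments=[{"claw":0.4,"x":0.5,"y":-0.079,"z":0,"ax":0,"ay":0,"az":0},{"claw":0.4,"x":0.4,"y":-0.063,"z":0,"ax":0,"ay":0,"az":0},{"claw":0.4,"x":0.4,"y":-0.063,"z":0,"ax":0,"ay":0,"az":0},{"claw":0.4,"x":0.3,"y":-0.047,"z":0,"ax":0,"ay":0,"az":0},{"claw":0.4,"x":0.2,"y":-0.031,"z":0,"ax":0,"ay":0,"az":0}])

```text
clock: 12.1
tcp_pos: [0.5623, -0.018, 0.0298]
orientation: [-0.001, 0.079, 0.997, 0.0]
wrist_force: [-3.7, 0.3, 3.8]
finger_gap: 0.0512
```

Request:
servo_tool(increments=[{"claw":0.4,"x":0.3,"y":-0.047,"z":0,"ax":0,"ay":0,"az":0},{"claw":0.4,"x":0.3,"y":-0.047,"z":0,"ax":0,"ay":0,"az":0},{"claw":0.4,"x":0.3,"y":-0.047,"z":0,"ax":0,"ay":0,"az":0}])

```text
clock: 12.4
tcp_pos: [0.5853, -0.0216, 0.0295]
orientation: [-0.0, 0.079, 0.997, 0.0]
wrist_force: [-2.6, 0.5, 0.1]
finger_gap: 0.051
```

```bash
python3 - <<'E'
from h import *
s=env.get_state();print(s["tcp_pos"],slab(s["tcp_pos"]),s["wrist_force"])
im=env.read_camera("side")[:,:,::-1]; cv2.imwrite("pics/s16.png",cv2.resize(im[190:350,280:480],None,fx=3.6,fy=3.6,interpolation=cv2.INTER_CUBIC))
E
```

```text
[ 0.5853491  -0.02161678  0.02952986] [-0.07285688  0.01477332] [-2.55193256  0.46874197  0.11399712]
```

View pics/s16.png

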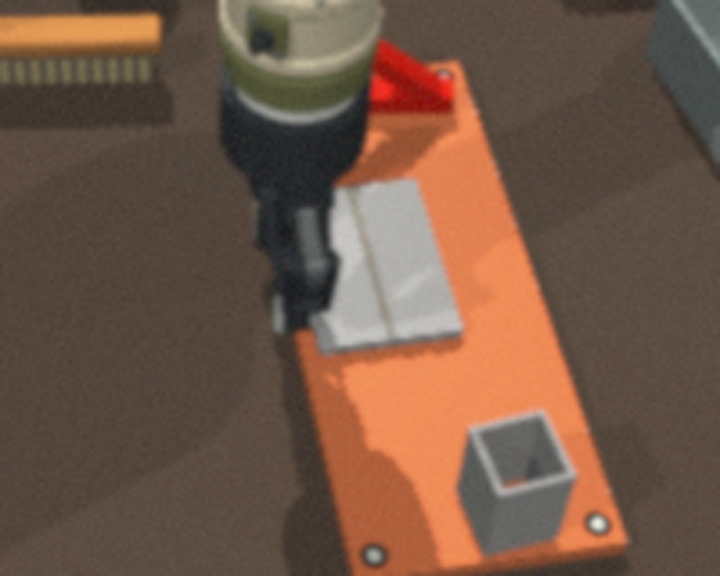

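The coupon is sliding on flat and clears the edge. Another ~18 mm will centre it, then I'll back off.

Request:
servo_tool(increments=[{"claw":0.4,"x":0.3,"y":-0.047,"z":0,"ax":0,"ay":0,"az":0},{"claw":0.4,"x":0.3,"y":-0.047,"z":0,"ax":0,"ay":0,"az":0},{"claw":0.4,"x":0.15,"y":-0.024,"z":0,"ax":0,"ay":0,"az":0},{"claw":0.4,"x":0,"y":0,"z":0,"ax":0,"ay":0,"az":0}])

```text
clock: 12.85
tcp_pos: [0.6051, -0.0248, 0.0298]
orientation: [0.001, 0.079, 0.997, -0.0]
wrist_force: [0.2, -0.2, -0.4]
finger_gap: 0.0514
```

Request:
servo_tool(increments=[{"claw":0.4,"x":-0.4,"y":0.063,"z":0.2,"ax":0,"ay":0,"az":0},{"claw":0.4,"x":-0.6,"y":0.095,"z":0.6,"ax":0,"ay":0,"az":0},{"claw":0.4,"x":-0.8,"y":0.127,"z":0.8,"ax":0,"ay":0,"az":0},{"claw":0.4,"x":-0.8,"y":0.127,"z":0.8,"ax":0,"ay":0,"az":0},{"claw":0.4,"x":-0.8,"y":0.127,"z":0.8,"ax":0,"ay":0,"az":0}])

```text
clock: 13.35
tcp_pos: [0.5174, -0.0108, 0.1108]
orientation: [0.0, 0.079, 0.997, 0.0]
wrist_force: [0.2, 0.5, -0.1]
finger_gap: 0.0514
```

Request:
servo_tool(increments=[{"claw":0.4,"x":-0.6,"y":0.1,"z":0.8,"ax":0,"ay":0,"az":0},{"claw":0.4,"x":0,"y":0,"z":0.8,"ax":0,"ay":0,"az":0},{"claw":0.4,"x":0,"y":0,"z":0,"ax":0,"ay":0,"az":0}])

```text
clock: 13.65
tcp_pos: [0.5048, -0.0087, 0.1531]
orientation: [0.003, 0.079, 0.997, -0.0]
wrist_force: [0.5, -0.2, 0.3]
finger_gap: 0.0514
```

```bash
python3 - <<'E'
from h import *
s=env.get_state();print(s["clock"],s["tcp_pos"],s["wrist_force"])
im=env.read_camera("side")[:,:,::-1]; cv2.imwrite("pics/s17.png",cv2.resize(im[190:350,280:480],None,fx=3.6,fy=3.6,interpolation=cv2.INTER_CUBIC))
cv2.imwrite("pics/c17.png",env.read_camera("scene")[:,:,::-1])
E
```

```text
13.65 [ 0.5047887  -0.0086577   0.15306117] [ 0.49519932 -0.21457341  0.25493273]
```

View pics/s17.png

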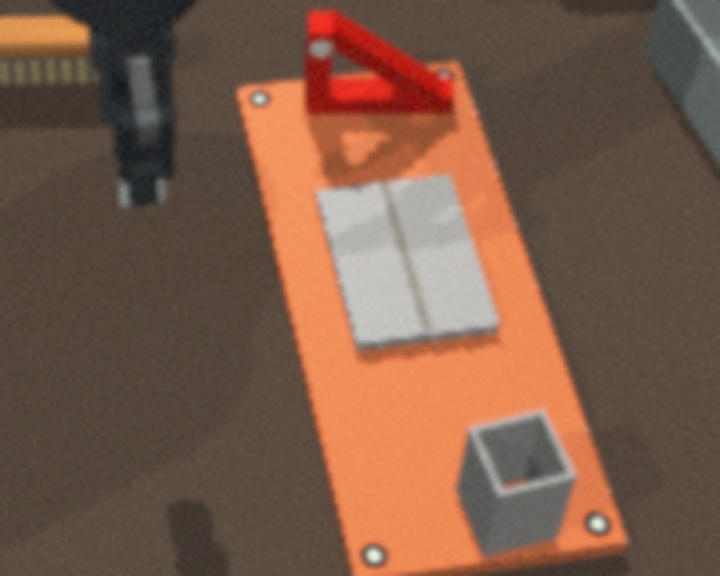

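View pics/c17.png

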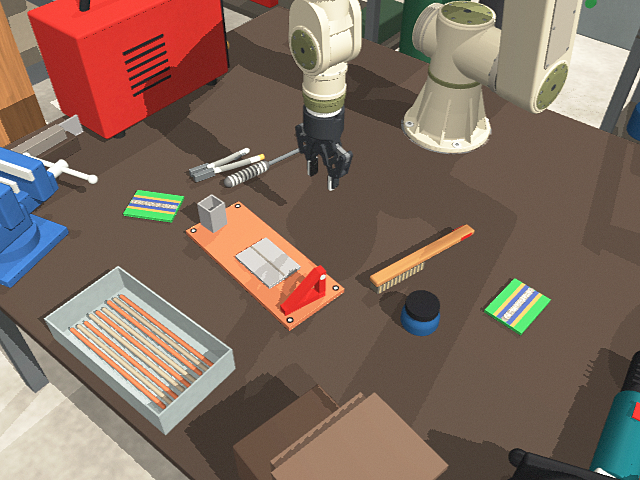

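The coupon lies flat, plain face up, well inside the slab outline (side crop corners 318,190 / 452,175 / 498,328 / 358,348). The bystanders haven't moved and the hand is clear, so I'm handing in.

```bash
python3 - <<'E'
from h import *
c=env.calibration("side")
for u,v in [(318,190),(452,175),(498,326),(358,346)]: print(slab(ray(c,(280+u/3.6,190+v/3.6),.02)).round(4))
print(env.hand_in())
E
```

```text
[-0.0413  0.0712]
[0.0381 0.07  ]
[ 0.0359 -0.0388]
[-0.0423 -0.0399]
the job is handed in; nothing more can be done
None
```

The coupon is turned over: it lies cap face down, all on the slab. I handed the job in at about 14 s of the 64 s allowed; `hand_in` gave no verdict.

I pushed it square against the slab's near edge with two spread fingertips, then raised its near edge along an arc, pressing at up to about 26 N. It passed vertical, flopped onto the slab, and I pushed it on until nothing hung over the edge.

**Last checks:**
- **Position:** all four corners measured inside the slab outline, x -42 to +38 mm and y -40 to +71 mm in the slab frame (limits ±73 and ±173 mm).
- **Lying flat:** the plain grey face with the thin bead is up and the plate looks flat. I judged this from the pictures and did not measure its tilt.
- **Bystanders:** none has visibly moved; I compared the scene pictures by eye.
- **Hand:** clear of everything, with wrist force near zero.

No check failed or disagreed. The first set of moves was refused because every row needs all its keys. Nothing had moved, and I sent them again in full.

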